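Take the bayonet strainer out of a slip filter and stand it in nested wash bowls

TASK

Get the slip filter's strainer ready for washing: first stand the loose white bowl upright on the floor of the wide metal basin, then turn the strainer's wing grip anticlockwise until it stops, draw the strainer straight out of its leaning port and stand it upright, basket down, on the floor of that bowl. Set things down gently, do not drag the basin away or push over or shift the clay figure, the clay lion, the jar or the teacup, and let go of everything.

Things in the scene. Friction and masses are not known exactly. Their poses are not given: they have to be found in the camera images.
- unit: Fixed grey slip-filter unit on the table. Origin on the table. Steel foot plate 12 mm thick, x -65 to +105 mm, y +-75 mm; grey block x -30 to +90, y +-55, up to z 55 mm; behind the port a housing x +50 to +100, y +-55, up to z 150 mm, with brass pipe stubs to both sides (y to +-105 mm, z 100 mm). The port leans to the unit's -x; z up.
- port: Fixed leaning aluminium tube, 94 mm across. Origin: centre of its mouth, 150 mm above the table. z: its axis, pointing out, 25 deg from vertical towards the unit's -x; x: up the slope. The mouth has an inner lip 8 mm thick, bore 56 mm, with two gaps at +x and -x through which the strainer's lugs pass.
- strainer: Loose steel bayonet strainer, 0.22 kg. Origin: centre of its flange's underside (flange 88 mm across, z 0 to 7 mm), starting at the port's origin. z points out through the grip. Basket 50 mm across, z -52 to 0. Two lugs at +x and -x, reaching 35 mm from the axis, 14 mm wide, z -15 to -9, held under the port's lip. Clear of the port after 60 mm. Some 3 mm sideways play.
- basin: Loose wide steel wash basin, round, 0.6 kg: 200 mm across the rim, 176 mm across the base, 40 mm high, wall 5 mm, inner floor 6 mm above its origin (centre of the underside), z up.
- bowl: Loose white stoneware bowl, round, 0.38 kg: 132 mm across the rim, nearly upright wall (128 mm across at 26 mm height), 92 mm across the base, 66 mm high, wall 8 mm thick (pinch the rim from above), inner floor 8 mm above its origin (centre of the underside), z up.
- figure: Bystander: small clay figure on a 56 mm square wooden plinth, 114 mm high, loose, standing near the bowl on the robot's side. Origin: centre of the underside.
- jar: Bystander: green glass jar 62 mm across, 95 mm high, loose, standing just beyond the basin. Origin: centre of the underside.
- teacup: Bystander: blue porcelain teacup 64 mm across, 50 mm high, loose, standing in front of the filter unit. Origin: centre of the underside.
- port_floor (a point): The lower end of the port's bore, on its axis, 80 mm below the mouth; axes as the port's.
- grip (a point): Middle of the strainer's wing grip, 27 mm above the flange's underside; axes as the strainer's. Flat bar 64 mm along x, 14 mm thick along y, z 7 to 47 mm of the strainer: pinch across the 14 mm. Starts 62 deg clockwise (seen from outside) of the port's x; turn anticlockwise (+z) till its x lies along the port's x (play 5 deg each way; stop 6 deg beyond).
- lion: Bystander: small clay lion, 88 mm long (along its y, head at +y), 36 mm wide, 82 mm high, loose, standing near the bowl on the side away from the robot. Origin: centre of the underside.

How it is judged (in metres and radians):
On the way, in this order (a step that is already met when the one before it is completed fails the run):
1. the bowl stands on the basin's floor, let go, while the strainer is still in its port (horizontal distance between bowl and basin below 0.045 m and z of bowl in the frame of basin between 0 and 0.014 m and angle between bowl's own z axis and vertical below 0.12 rad and distance between strainer and port below 0.012 m and contact force between bowl and the fingers below 0.2 N and linear speed of bowl below 0.03 m/s), for 0.2 s.
2. the strainer, still in the port, is turned to its open position (angle between the x axis of strainer and the x axis of port, either way round below 0.26 rad and distance between strainer and port below 0.02 m), for 0.1 s.
3. the strainer is drawn clear of the port (distance between strainer and port above 0.075 m), for 0.1 s.
At the end, for the whole second after the job is handed in: Bowl upright (7 deg) on the basin's floor (undersides within 14 mm, centres within 45 mm); strainer upright (8 deg), basket down on the bowl's floor (flange 50 to 70 mm above the bowl's underside, axes within 35 mm); basin flat on the table; all three at rest (horizontal distance between bowl and basin below 0.045 m and z of bowl in the frame of basin between 0 and 0.014 m and angle between bowl's own z axis and vertical below 0.12 rad and horizontal distance between strainer and bowl below 0.035 m and z of strainer in the frame of bowl between 0.05 and 0.07 m and angle between strainer's own z axis and vertical below 0.15 rad and angle between basin's own z axis and vertical below 0.1 rad and height (world z) of basin below 0.01 m and linear speed of each of strainer, bowl, basin below 0.02 m/s); the robot touches nothing.
It fails at once if the clay figure, the clay lion, the jar or the teacup is shifted by more than 30 mm or knocked over (distance of any of figure, jar, teacup, lion from where it was at the start of the episode above 0.03 m or angle between any of figure, jar, teacup, lion's own z axis and vertical above 0.5 rad).
It fails at once if the basin is dragged more than 80 mm (distance of basin from where it was at the start of the episode above 0.08 m).
It fails at once if the bowl is banged on the basin (over 50 N) (contact force between bowl and basin above 50 N).
It fails at once if the strainer is banged on the bowl (over 50 N) (contact force between strainer and bowl above 50 N).
It also fails if it takes over 72 s, if anything falls off the work surface, if the arm or the gripper's body presses on something with over 40 N, if the wrist force passes 120 N, or if a joint passes its speed limit or range.

ROBOT

A 6-joint arm with a two-finger parallel gripper is mounted at the origin on the work surface. World frame = base frame: x ahead of the robot, y to its left, z up, the work surface at z = 0. Lengths are in m, angles in degrees, forces in N, time in s.
With the tool pointing down it reaches from about 0.4 to 0.825 m from the base axis. Payload 7 kg.
Tool frame: the origin (TCP) lies midway between the tips of the shut fingers; the grasp point (between the pads) lies 19 mm behind it; z points along the fingers, y is the direction in which the jaws open and shut (so a half turn about z gives the same grasp; the last joint's range is limited). The gripper opens to 88 mm and grips with 3 to 60 N. Pads are 19 mm wide; open, the fingers measure 130 mm over their backs; the gripper's body (78 mm by 193 mm) begins 47 mm behind the grasp point.
Start: joints at [-55.686, 20.546, 0.682, 0, -70.136, -16.507], TCP at [0.206, -0.643, 0.227] pointing down, gripper open.
Joint ranges: [-176.03, 176.03], [-82.01, 121.73], [-58.28, 71.71], [-173.87, 95.51], [-174.79, -0.11], [-173.66, 173.66]. Speed limits (degrees/s): [136.94, 136.94, 172.46, 180, 180, 180].

INTERFACE

Orientations are given as a 3x3 rotation matrix whose columns are the frame's x, y, z axes.
In Python, from rig import robot gives the robot as it stands. Calls block until the motion is done:
- robot.goto(position, orientation): joint-space move of the TCP to a pose.
- robot.servo_line(position, ori=None, speed=0.15): straight line of the TCP; ori=None keeps the orientation; speed is the mean speed in m/s.
- robot.movej(angles): joint-space move.
- robot.move_gripper(opening): opening from 0.0 (shut) to 1.0 (fully open); the grip force is fixed at half the most; returns when the fingers have stopped.
- robot.dwell(seconds).
- robot.ik(position, orientation): joint angles nearest the present ones, or None.
- robot.grab_frame(name): name is "scene" or "top" or "wrist"; returns (picture, depth): 384x512x3 uint8, red, green, blue; 384x512 float32, m along the optical axis (not along the pixel's ray), 0 where there is no reading.
- robot.camera_info(name): a dict with "vfov" (degrees; the focal length in pixels is half the picture's height over the tangent of half this angle, whatever the lens; pixels are square), "cx", "cy" (the principal point, pixels), "view" (4x4, takes a point from world to camera coordinates); the wrist camera has in their place "T_tool_cam" (4x4, takes a point from camera to tool coordinates, whose origin is the TCP and whose axes are the flange's). Camera axes: x right, y down, z forward; pixel columns grow to the right and rows downward; lengths in m; the calibration is good to about 2 mm. A picture is of the moment at which its call begins: read the wrist's pose just before it. camera_info takes no time and is no camera call.
A pose or a line that the arm cannot do raises robot.Unreachable and nothing moves.
- robot.job_done(): hands the job in, once; it reports no verdict.
Readings, each from a call of its own:
- robot.read_t(): time.
- robot.read_qpos(): joint angles.
- robot.read_qvel(): joint speeds.
- robot.read_effort(): joint torques, N m.
- robot.read_position(): TCP position.
- robot.read_tcp_rot(): TCP orientation.
- robot.read_force(): force on the tool from outside, world axes, zero at the start.
- robot.read_ft_torque(): the same for the moment, N m.
- robot.read_grip_width(): opening from 0.0 (shut) to 1.0 (fully open).
Only numpy, scipy, OpenCV 4.12 (cv2) and the standard library are available. Lean on these libraries where they do the work, as an engineer would, in place of code of your own. Each camera call takes 0.05 s, during which the arm holds its last target. There are 200 camera calls.

## Working session

There is one attempt and no reset: what is moved stays moved. The work goes in short steps, each a Python script; the robot and the scene stay as the last script left them, time stands still between calls to the robot, and variables do not carry over. Pictures are saved under pics/ and viewed, about 8 in all and at most 12, crops included, and the job is handed in when it is done.

```bash
mkdir -p pics; ls; cat > h.py <<'E'
import numpy as np, cv2
from rig import robot
def grab(name,fn=None):
    if name=="wrist":
        p=np.array(robot.read_position());R=np.array(robot.read_tcp_rot());T=np.eye(4);T[:3,:3]=R;T[:3,3]=p
        ci=robot.camera_info(name);W=T@np.array(ci["T_tool_cam"])
    else:
        ci=robot.camera_info(name);W=np.linalg.inv(np.array(ci["view"]))
    im,d=robot.grab_frame(name)
    f=192/np.tan(np.radians(ci["vfov"]/2))
    v,u=np.mgrid[0:384,0:512]
    P=np.stack([(u-ci["cx"])/f*d,(v-ci["cy"])/f*d,d],-1)@W[:3,:3].T+W[:3,3]
    P[d==0]=np.nan
    if fn: cv2.imwrite("pics/"+fn+".png",im[:,:,::-1])
    np.savez("pics/"+(fn or name)+".npz",im=im,P=P,d=d)
    return im,P
E
python3 - <<'E'
from h import *
for n in("scene","top"):
    print({k:np.round(v,3).tolist() if k!="x" else v for k,v in robot.camera_info(n).items() if not isinstance(v,str)}); im,P=grab(n,n)
    print(n, np.isnan(P[...,0]).mean())
a=np.vstack([cv2.imread("pics/scene.png"),cv2.imread("pics/top.png")])
cv2.imwrite("pics/both.png",cv2.resize(np.hstack([cv2.imread("pics/scene.png"),cv2.imread("pics/top.png")]),(800,300),interpolation=cv2.INTER_AREA))
print(robot.read_t())
E
```

```text
pics
{'vfov': 54.093, 'cx': 248.778, 'cy': 192.306, 'view': [[0.858, 0.512, 0.019, -0.465], [0.359, -0.573, -0.737, -0.122], [-0.367, 0.64, -0.676, 1.429], [0.0, 0.0, 0.0, 1.0]]}
scene 0.004002888997395833
{'vfov': 43.08, 'cx': 260.356, 'cy': 190.624, 'view': [[0.015, -1.0, 0.0, -0.014], [-0.992, -0.015, -0.124, 0.581], [0.124, 0.002, -0.992, 1.562], [0.0, 0.0, 0.0, 1.0]]}
top 0.004048665364583333
0.1
```

View pics/top.png

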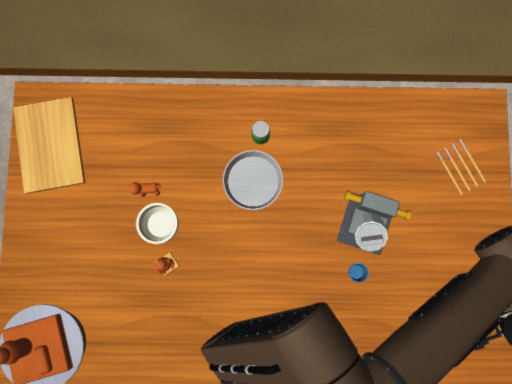

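View pics/scene.png

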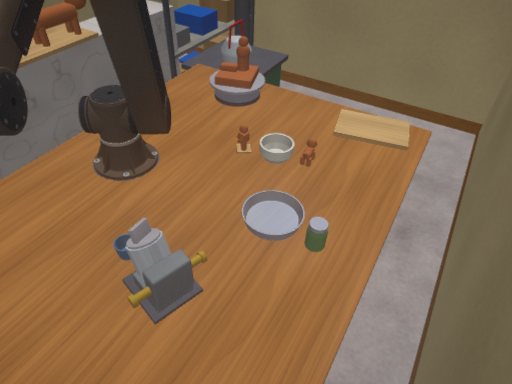

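The top view shows the bowl at (157,223), basin (253,180), strainer (371,236), jar (260,132), lion (145,189), figure (167,264) and teacup (358,272). Next I measure these with depth.

```bash
python3 - <<'E'
from h import *
z=np.load("pics/top.npz");P=z["P"];im=z["im"]
for n,(u,v,r) in dict(bowl=(157,223,25),basin=(253,180,36),jar=(261,132,16),lion=(145,189,20),fig=(167,264,16),cup=(358,272,14),unit=(374,222,42)).items():
    w=P[v-r:v+r,u-r:u+r].reshape(-1,3); w=w[np.isfinite(w[:,0])]
    w=w[w[:,2]>.012]
    print(n,len(w),"mid",np.round((np.percentile(w,1,0)+np.percentile(w,99,0))/2,3),"ext",np.round(np.ptp(w,axis=0),3),"zmax",w[:,2].max().round(3))
    if n in("bowl","basin"):
        t=w[w[:,2]>(.058 if n=="bowl" else .034)]
        c,s,_=cv2.minAreaRect((t[:,:2]*1000).astype(np.float32)); (ec,er)=cv2.minEnclosingCircle((t[:,:2]*1000).astype(np.float32)); print(" rim",ec,er,len(t),t[:,2].mean())
# flange & housing
w=P[195:260,335:415].reshape(-1,3)
h=w[(abs(w[:,2]-.150)<.006)]
b=w[(w[:,2]>.09)&(w[:,2]<.13)]
for n,q in(("z150",h),("z110",b)): print(n,len(q),cv2.minAreaRect((q[:,:2]*1000).astype(np.float32)))
def px(u,v): return np.round(np.nanmedian(P[v-1:v+2,u-1:u+2].reshape(-1,3),0),3)
print("pipe ends",px(350,195),px(407,215),"housing corners",px(366,194),px(397,203),px(392,214),px(363,207),"grip",px(365,239),px(371,238),px(378,237))
s=cv2.resize(im[185:285,320:420],(600,600),interpolation=cv2.INTER_CUBIC); 
cv2.imwrite("pics/u.png",s[:,:,::-1])
E
```

```text
bowl 864 mid [0.47  0.325 0.042] ext [0.129 0.132 0.062] zmax 0.074
 rim (470.4594421386719, 325.4347229003906) 66.61180877685547 328 0.06572741402591421
basin 864 mid [0.618 0.021 0.029] ext [0.2   0.215 0.037] zmax 0.049
 rim (618.3692626953125, 20.826292037963867) 99.43729400634766 338 0.039348612274087376
jar 345 mid [ 0.772 -0.003  0.059] ext [0.059 0.07  0.09 ] zmax 0.105
lion 438 mid [0.559 0.361 0.051] ext [0.127 0.128 0.075] zmax 0.087
fig 249 mid [0.342 0.292 0.066] ext [0.066 0.069 0.108] zmax 0.12
cup 164 mid [ 0.321 -0.322  0.034] ext [0.06  0.063 0.046] zmax 0.058
unit 2498 mid [ 0.481 -0.368  0.104] ext [0.233 0.216 0.191] zmax 0.203
z150 663 ((476.3411865234375, -355.0206298828125), (108.30619049072266, 170.08966064453125), 73.99057006835938)
z110 442 ((470.6365661621094, -352.345703125), (209.4765625, 159.29949951171875), 72.87881469726562)
pipe ends [ 0.562 -0.286  0.111] [ 0.502 -0.462  0.113] housing corners [ 0.562 -0.329  0.147] [ 0.535 -0.422  0.15 ] [ 0.502 -0.406  0.149] [ 0.524 -0.322  0.128] grip [ 0.424 -0.317  0.183] [ 0.427 -0.332  0.182] [ 0.43  -0.353  0.188]
```

View pics/u.png

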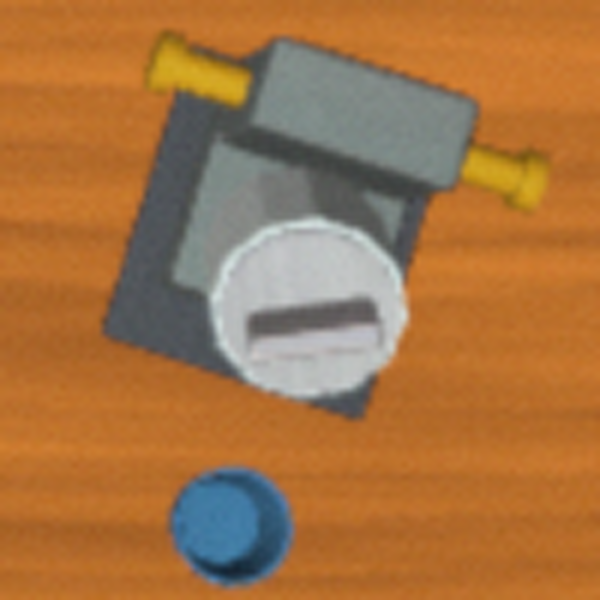

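```bash
cat >> h.py <<'E'
def down(y):  # tool pointing down, jaw axis y (2-vector)
    y=np.array([y[0],y[1],0.])/np.hypot(*y[:2]); z=np.array([0,0,-1.]); return np.stack([np.cross(y,z),y,z],1)
def best(p,Rs):
    c=[(abs(q[5]),R,q) for R in Rs for q in [robot.ik(p,R)] if q is not None]
    return min(c,key=lambda a:a[0])
E
python3 - <<'E'
from h import *
p=np.array(robot.read_position());robot.servo_line(p+[0,0,.15],speed=.3)
c=np.array([.470,.325]);e=np.array([.27,-.96]);g=c+e*.062
pp=[*g,.26]
a=best(pp,[down(e),down(-e)]);print(a)
robot.goto(pp,a[1]);print(robot.read_t(),robot.read_position())
im,P=grab("wrist","w1")
w=P.reshape(-1,3);t=w[(abs(w[:,2]-.066)<.006)&(np.hypot(w[:,0]-c[0],w[:,1]-c[1])<.09)]
ec,er=cv2.minEnclosingCircle((t[:,:2]*1000).astype(np.float32));print(ec,er,t[:,2].max(),len(t))
A=np.c_[t[:,:2],np.ones(len(t))];s=np.linalg.lstsq(A,(t[:,:2]**2).sum(1),rcond=None)[0];print("fit",s[:2]/2,np.sqrt(s[2]+(s[:2]**2).sum()/4))
E
```

```text
(np.float64(56.86035419319742), array([[ 0.96265094,  0.27074558,  0.        ],
       [ 0.27074558, -0.96265094,  0.        ],
       [ 0.        ,  0.        , -1.        ]]), array([ 48.84828364,   8.0081671 , -11.72005466,   0.        ,
       -70.27177825,  56.86035419]))
4.0917 [0.48706866 0.26503323 0.26005678]
(469.36285400390625, 323.6159973144531) 65.94818878173828 0.07004613094013767 2883
fit [0.47029434 0.32335894] 0.061140389287735096
```

View pics/w1.png

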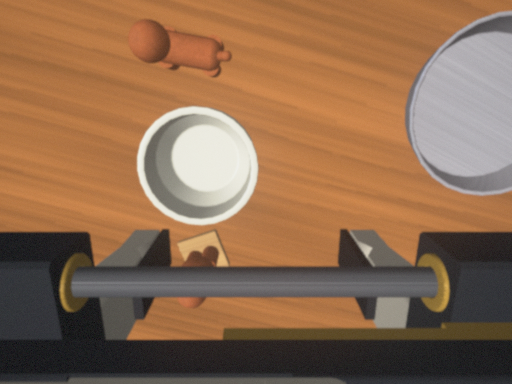

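The wrist view shows the bowl upright at (197,165), with the grip side clear of the lion (180,48) and the figure (200,270). The fitted centre is (0.470, 0.3235), which agrees with the top view. I'll grip it and lift.

```bash
python3 - <<'E'
from h import *
c=np.array([.470,.3235]);e=np.array([.27,-.963]);g=c+e*.062
f0=np.array(robot.read_force())
robot.servo_line([*g,.10],speed=.2);robot.servo_line([*g,.037],speed=.08)
print(robot.read_t(),robot.read_position(),np.array(robot.read_force())-f0)
robot.move_gripper(0.0);print("w",robot.read_grip_width()*88)
robot.servo_line([*g,.06],speed=.06)
robot.servo_line([*g,.19],speed=.15)
print(robot.read_t(),robot.read_grip_width()*88,np.array(robot.read_force())-f0)
im,P=grab("wrist","w2"); 
for n in("scene",): grab(n,"s2")
b=np.hstack([cv2.imread("pics/w2.png"),cv2.imread("pics/s2.png")[60:320,100:380][:, :]] if 0 else [cv2.imread("pics/w2.png"),cv2.resize(cv2.imread("pics/s2.png")[40:232,150:294],(288,384))])
cv2.imwrite("pics/c2.png",b)
w=P[:330].reshape(-1,3);t=w[(w[:,2]>.19)&(w[:,2]<.26)&(np.hypot(w[:,0]-c[0],w[:,1]-c[1])<.075)]
print(len(t),np.percentile(t,[1,50,99],0))
E
```

```text
6.025 [0.48704693 0.26408871 0.03741856] [ 0.38623846  0.00391566 -1.25781028]
w 8.482696497119836
8.7917 7.714335562528639 [ 0.30308432  0.41447004 -4.58727106]
16876 [[0.41892069 0.25585528 0.19054978]
 [0.50100393 0.33855447 0.21342535]
 [0.53572943 0.37859973 0.25702847]]
```

View pics/c2.png

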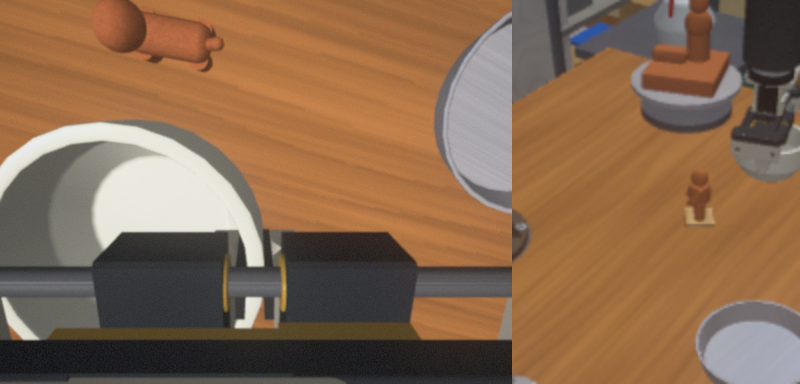

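Bowl held at its right rim (265,240). I'll check its tilt from the floor plane.

```bash
python3 - <<'E'
from h import *
P=np.load("pics/w2.npz")["P"]
f=P[170:225,115:185].reshape(-1,3);f=f[np.isfinite(f[:,0])]
n=np.linalg.svd(f-f.mean(0))[2][2];n*=np.sign(n[2]);print("floor",f.mean(0),"n",n,"tilt",np.degrees(np.arccos(n[2])))
for u,v in((100,132),(50,142),(20,165),(180,142),(225,175),(250,215)): print(u,v,np.round(P[v,u],4))
E
```

```text
floor [0.48589856 0.32830137 0.15782596] n [-0.0122677   0.05178299  0.99858301] tilt 3.050510162622131
100 132 [0.5303 0.3382 0.2169]
50 142 [0.5204 0.3578 0.2146]
20 165 [0.5073 0.3691 0.214 ]
180 142 [0.5345 0.3076 0.2146]
225 175 [0.5261 0.2869 0.2141]
250 215 [0.5132 0.2725 0.2178]
```

```bash
python3 - <<'E'
from h import *
from scipy.spatial.transform import Rotation as Ro
e=np.array([.27,-.963]);b=np.array([.618,.021])
n=np.array([-.012,.052,.9986]);R0=np.array(robot.read_tcp_rot())
R=Ro.from_rotvec(np.cross(n,[0,0,1])).as_matrix()@R0
g=b-e*.012+e*.062
robot.goto([*g,.19],R)
robot.servo_line([*g,.065],speed=.15)
robot.dwell(.3)
f0=np.array(robot.read_force());z=.065
while z>.036:
    z-=.002 if z>.051 else .001
    robot.servo_line([*g,z],speed=.02)
    df=(np.array(robot.read_force())-f0)[2]
    if df>2.5: break
print("contact",z,df,robot.read_position(),robot.read_t())
robot.move_gripper(.3);robot.dwell(.1)
print("w",robot.read_grip_width()*88,robot.read_force())
p=np.array(robot.read_position());robot.servo_line(p+[0,0,.05],speed=.1);robot.servo_line([*g,.25],speed=.25)
print(robot.read_t())
im,P=grab("wrist","w3");w=P[:330].reshape(-1,3)
t=w[(abs(w[:,2]-.072)<.006)&(np.hypot(w[:,0]-b[0],w[:,1]-b[1])<.12)]
A=np.c_[t[:,:2],np.ones(len(t))];s=np.linalg.lstsq(A,(t[:,:2]**2).sum(1),rcond=None)[0];print("bowl",s[:2]/2,np.sqrt(s[2]+(s[:2]**2).sum()/4),len(t))
pl=np.linalg.svd(t-t.mean(0),full_matrices=False)[2][2];print("rim n",pl,"z",t[:,2].mean())
im,P=grab("top","t3");w=P[130:230,200:310].reshape(-1,3)
for lo,hi in((.064,.082),(.033,.047)):
    t=w[(w[:,2]>lo)&(w[:,2]<hi)];print(cv2.minEnclosingCircle((t[:,:2]*1000).astype(np.float32)),t[:,2].mean())
# unit view: pose looking along the port axis
a=np.radians(-17.5);xu=np.array([np.cos(a),np.sin(a),0]);pz=np.cos(np.radians(25))*np.array([0,0,1])-np.sin(np.radians(25))*xu
print(pz, robot.camera_info("wrist")["T_tool_cam"])
E
```

```text
contact 0.04199999999999998 8.796631904170216 [ 0.63162818 -0.02725171  0.0428243 ] 15.4083
w 26.590161748542616 [-0.544419    0.24189365  0.03357864]
17.525
bowl [0.6170216  0.02922066] 0.06114753181529868 3125
rim n [ 0.0067541  -0.00323254 -0.99997197] z 0.07248048711237322
((615.6292114257812, 31.467784881591797), 65.5384521484375) 0.07166095678618495
((617.9830322265625, 20.69717788696289), 99.06452178955078) 0.03867312533396481
[-0.4030582   0.12708376  0.90630779] [[ 7.83629243e-04 -9.59584954e-01 -2.81418021e-01  7.71343107e-02]
 [ 9.99999693e-01  7.47729708e-04  2.34948794e-04  1.65103524e-04]
 [-1.50287131e-05 -2.81418118e-01  9.59585245e-01 -1.59324785e-01]
 [ 0.00000000e+00  0.00000000e+00  0.00000000e+00  1.00000000e+00]]
```

View pics/w3.png

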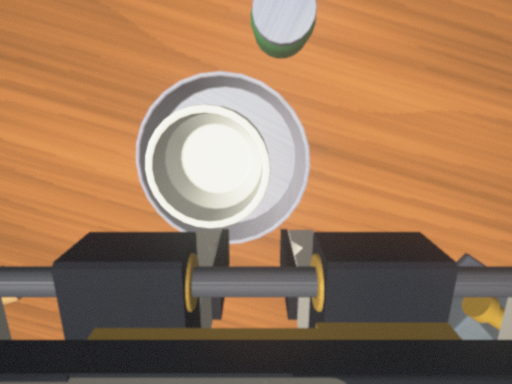

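The bowl stands level in the basin, at (208,165) in this view; its centre is 9 mm from the basin's, and the jar at (283,20) is untouched. Next I go to the strainer and look along the port axis.

```bash
cat >> h.py <<'E'
def port(yaw):
    a=np.radians(yaw);xu=np.array([np.cos(a),np.sin(a),0]);c,s=np.cos(np.radians(25)),np.sin(np.radians(25));Z=np.array([0,0,1.])
    pz=c*Z-s*xu;px=c*xu+s*Z;return px,np.cross(pz,px),pz
def tool(yaw,ang,sgn):  # tool axes for the strainer's x at ang from the port's x
    px,py,pz=port(yaw);t=np.radians(ang);sy=(-np.sin(t)*px+np.cos(t)*py)*sgn
    return np.stack([np.cross(sy,-pz),sy,-pz],1)
E
python3 - <<'E'
from h import *
O=np.array([.446,-.342,.15]);px,py,pz=port(-17.5)
for s in(1,-1):
  for ang in(-62,-30,0,6):
    q=robot.ik(O+pz*.011,tool(-17.5,ang,s));q2=robot.ik(O+pz*.13,tool(-17.5,ang,s));print(s,ang,None if q is None else np.round(q),None if q2 is None else np.round(q2))
E
```

```text
1 -62 [ -18.    1.  -39.   -0.  -25. -152.] [ -18.  -11.  -34.   -0.  -42. -152.]
1 -30 [ -18.    1.  -39.   -0.  -25. -120.] [ -18.  -11.  -34.   -0.  -42. -120.]
1 0 [-18.   1. -39.  -0. -25. -90.] [-18. -11. -34.  -0. -42. -90.]
1 6 [-18.   1. -39.  -0. -25. -84.] [-18. -11. -34.  -0. -42. -84.]
-1 -62 [-18.   1. -39.  -0. -25.  28.] [-18. -11. -34.  -0. -42.  28.]
-1 -30 [-18.   1. -39.  -0. -25.  60.] [-18. -11. -34.  -0. -42.  60.]
-1 0 [-18.   1. -39.  -0. -25.  90.] [-18. -11. -34.  -0. -42.  90.]
-1 6 [-18.   1. -39.  -0. -25.  96.] [-18. -11. -34.  -0. -42.  96.]
```

```bash
python3 - <<'E'
from h import *
O=np.array([.446,-.342,.15]);px,py,pz=port(-17.5)
p=np.array(robot.read_position());robot.servo_line([p[0],p[1],.36],speed=.3)
robot.move_gripper(1.0)
robot.goto(O+pz*.14,tool(-17.5,-62,-1));print(robot.read_t(),robot.read_position())
im,P=grab("wrist","w4")
np.save("pics/w4pose.npy",robot.read_tcp_rot())
# flange plane: points near expected, robust fit
w=P[:330].reshape(-1,3);r=w-O;ax=r@pz;rad=np.linalg.norm(r-np.outer(ax,pz),axis=1)
t=w[(abs(ax-.007)<.008)&(rad<.055)];print(len(t))
for _ in range(4):
    m=t.mean(0);n=np.linalg.svd(t-m,full_matrices=False)[2][2];n*=np.sign(n[2]);t=t[abs((t-m)@n)<.003]
print("n",n,"tilt",np.degrees(np.arccos(n[2])),"yaw",np.degrees(np.arctan2(-n[1],-n[0])),"m",m,len(t))
E
```

```text
20.725 [ 0.39047087 -0.32423115  0.27747206]
6700
n [-0.40275996  0.12409518  0.90685434] tilt 24.92579866034229 yaw -17.124693606021715 m [ 0.43288604 -0.344306    0.15823257] 5707
```

View pics/w4.png

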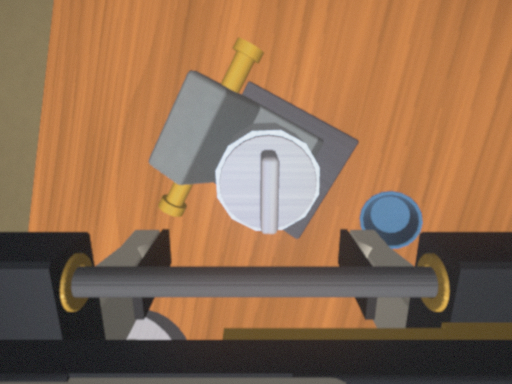

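Strainer seen along the port axis: flange centre about (267,180), wing grip running vertically from (268,150) to (269,232), parallel to the tool's x. Now its centre and angle numerically.

```bash
python3 - <<'E'
from h import *
P=np.load("pics/w4.npz")["P"];yaw=-17.2
px,py,pz=port(yaw);B=np.stack([px,py,pz],1);m=np.array([.43289,-.34431,.15823])
w=(P[:330].reshape(-1,3)-m)@B
t=w[(abs(w[:,2])<.003)&(np.hypot(w[:,0],w[:,1])<.07)]
c,r=cv2.minEnclosingCircle((t[:,:2]*1000).astype(np.float32));print("flange",c,r)
b=w[(w[:,2]>.034)&(w[:,2]<.048)&(np.hypot(w[:,0],w[:,1])<.06)]
print("bar",cv2.minAreaRect((b[:,:2]*1000).astype(np.float32)),np.median(b[:,2]),len(b))
bc=b[:,:2].mean(0);v=np.linalg.svd(b[:,:2]-bc,full_matrices=False)[2][0];print(bc,np.degrees(np.arctan2(v[1],v[0])))
for q in(c,cv2.minAreaRect((b[:,:2]*1000).astype(np.float32))[0]): print("O",m+B@np.array([q[0]/1e3,q[1]/1e3,-.007]))
E
```

```text
flange (-1.8231825828552246, 2.7812719345092773) 43.88727951049805
bar ((-1.6107025146484375, 2.089052200317383), (13.930343627929688, 62.63267135620117), 28.12926483154297) 0.03956231566870412 1362
[-0.00047197  0.00078281] 117.82750105310036
O [ 0.43496    -0.34203929  0.15111534]
O [ 0.43493927 -0.3427575   0.15120513]
```

Everything is consistent: grip at −61.9°, tilt 24.9°, mouth height 151 mm. Now grip and turn.

```bash
python3 - <<'E'
from h import *
O=np.array([.435,-.3424,.151]);yaw=-17.2;px,py,pz=port(yaw);R=tool(yaw,-62,-1)
robot.servo_line(O+pz*.10,R,speed=.1);robot.servo_line(O+pz*.012,speed=.08)
f0=np.array(robot.read_force());print(robot.read_t(),robot.read_position(),f0)
robot.move_gripper(0.);print("w",robot.read_grip_width()*88,np.array(robot.read_force())-f0)
q=np.array(robot.read_qpos());q0=q[5]
for d in [15,30,45,55,60,63,65,67]:
    q[5]=q0+d;robot.movej(q)
    m=-np.array(robot.read_tcp_rot())[:,2]
    tq=np.array(robot.read_ft_torque())@m;print(d,np.round(tq,2),np.round(np.array(robot.read_force())-f0,1),round(robot.read_grip_width()*88,1))
    if d>=60 and abs(tq)>.5: break
print(robot.read_t(),robot.read_position(),robot.read_qpos()[5]-q0)
grab("scene","s5");im,P=grab("wrist","w5")
cv2.imwrite("pics/c5.png",np.hstack([cv2.imread("pics/w5.png"),cv2.resize(cv2.imread("pics/s5.png")[180:324,80:188],(288,384),interpolation=2)]))
E
```

```text
22.5333 [ 0.43029375 -0.34099799  0.16243273] [-0.65830623 -0.73672434  0.23351433]
w 14.028067467642899 [-0.44316013  0.79057906  0.35001856]
15 0.04 [-0.6  0.5  0.4] 13.7
30 0.08 [-0.9  0.   0. ] 14.0
45 0.08 [-1.2  0.5  0.8] 13.9
55 0.06 [-2.   0.5  0.8] 13.9
60 0.01 [-3.4  1.5  0.4] 13.5
63 -0.03 [-2.6  1.3  2. ] 14.1
65 -0.02 [-3.5  2.2  2.1] 13.8
67 -0.26 [-3.9 -0.8  1.9] 13.8
26.0417 [ 0.4298674  -0.34100961  0.16171682] 66.87353249377877
```

View pics/c5.png

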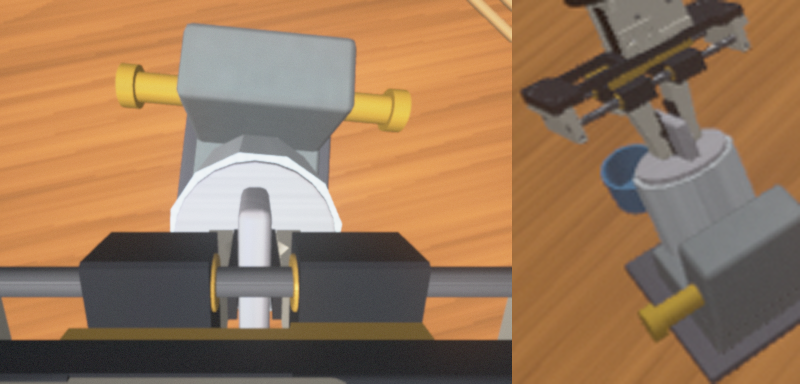

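The grip now lies in line with the port's x, and the torque rose at 67°, so it reached the stop. I'll back off to 62° and draw it out.

```bash
python3 - <<'E'
from h import *
px,py,pz=port(-17.2)
q=np.array(robot.read_qpos());q[5]-=5;robot.movej(q);robot.dwell(.1)
f0=np.array(robot.read_force());p=np.array(robot.read_position())
for d in(.004,.010,.018,.03,.045,.06,.075,.10):
    robot.servo_line(p+pz*d,speed=.06);f=np.array(robot.read_force())-f0;print(d,np.round(f,1),round(robot.read_grip_width()*88,1))
    if np.linalg.norm(f)>25: print("stuck");break
print(robot.read_t(),np.array(robot.read_qpos()).round(1))
for dy in((0,1),(0,-1),(1,0),(-1,0),(.7,.7),(.7,-.7),(-.7,.7),(-.7,-.7)):
    x=robot.ik([.617,.029,.25],down(dy));print(dy,None if x is None else x.round(0))
grab("scene","s6");cv2.imwrite("pics/c6.png",cv2.resize(cv2.imread("pics/s6.png")[100:330,60:320],None,fx=2,fy=2))
E
```

```text
0.004 [ 1.6  0.7 -4.4] 13.6
0.01 [ 2.1 -0.1 -4. ] 14.0
0.018 [ 2.3 -0.8 -4.7] 14.1
0.03 [ 1.4  0.5 -4.6] 13.9
0.045 [ 1.3 -0.  -4.5] 14.2
0.06 [ 1.  -0.2 -5. ] 13.8
0.075 [ 1.2 -0.1 -4.2] 14.0
0.1 [ 2.7 -0.3 -4.6] 14.0
29.3917 [-18.4 -10.2 -34.8  -0.8 -40.4  91.6]
(0, 1) [  21.   14.   -5.    0.  -71. -111.]
(0, -1) [ 21.  14.  -5.   0. -71.  69.]
(1, 0) [ 21.  14.  -5.   0. -71. 159.]
(-1, 0) [ 21.  14.  -5.   0. -71. -21.]
(0.7, 0.7) [  21.   14.   -5.    0.  -71. -156.]
(0.7, -0.7) [ 21.  14.  -5.   0. -71. 114.]
(-0.7, 0.7) [ 21.  14.  -5.   0. -71. -66.]
(-0.7, -0.7) [ 21.  14.  -5.   0. -71.  24.]
```

View pics/c6.png

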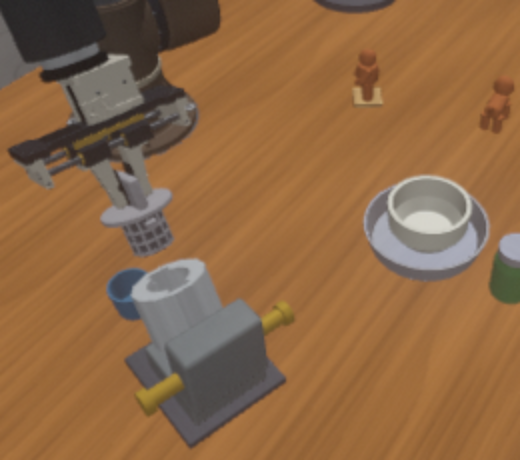

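Drawn out cleanly, basket hanging below the gripper at (150,230), port empty. Now carry it over the bowl and check tilt and offset there.

```bash
python3 - <<'E'
from h import *
p=np.array(robot.read_position());robot.servo_line(p+[0,0,.08],speed=.2)
robot.goto([.617,.029,.25],down((0,-1)));robot.dwell(.3)
p=np.array(robot.read_position());print(robot.read_t(),p)
im,P=grab("wrist","w7");w=P.reshape(-1,3)
t=w[(abs(w[:,2]-(p[2]-.005))<.012)&(np.hypot(w[:,0]-p[0],w[:,1]-p[1])<.06)&(w[:,0]>p[0]+.012)]
for _ in range(5):
    m=np.median(t,0);n=np.linalg.svd(t-t.mean(0),full_matrices=False)[2][2];n*=np.sign(n[2]);t=t[abs((t-t.mean(0))@n)<.003]
print("flange n",n,"m",t.mean(0),len(t),"xmax",t[:,0].max(),"y",t[:,1].min(),t[:,1].max())
t=w[(abs(w[:,2]-.072)<.006)&(np.hypot(w[:,0]-.617,w[:,1]-.029)<.09)]
if len(t)>100:
    A=np.c_[t[:,:2],np.ones(len(t))];s=np.linalg.lstsq(A,(t[:,:2]**2).sum(1),rcond=None)[0];print("bowl",s[:2]/2,np.sqrt(s[2]+(s[:2]**2).sum()/4),len(t))
cv2.imwrite("pics/c7.png",cv2.imread("pics/w7.png"))
E
```

```text
31.8833 [0.6168816  0.02828759 0.25058262]
flange n [ 6.24737935e-03 -1.16912368e-04  9.99980478e-01] m [0.64384152 0.02814988 0.24615411] 6249 xmax 0.6614486711490083 y -0.013674179516838286 0.06997601140284902
bowl [0.61718299 0.02973816] 0.06091062198526195 1746
```

View pics/c7.png

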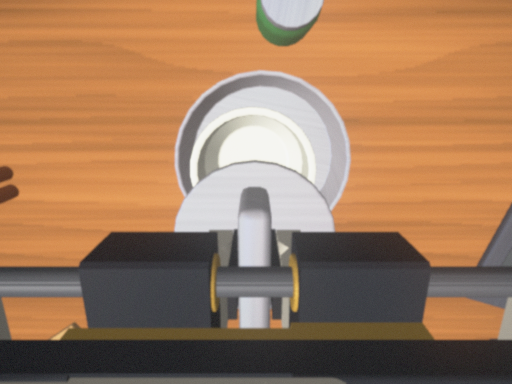

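The flange is level (0.4°) and centred over the bowl within 2 mm. Lowering until it touches.

```bash
python3 - <<'E'
from h import *
g=np.array([.617,.0295])
robot.servo_line([*g,.15],speed=.15);robot.servo_line([*g,.09],speed=.06);robot.dwell(.3)
f0=np.array(robot.read_force());z=.09
while z>.072:
    z-=.001;robot.servo_line([*g,z],speed=.02)
    df=(np.array(robot.read_force())-f0)[2]
    if df>2: break
print("contact",z,df,robot.read_t(),robot.read_position())
robot.move_gripper(.4);robot.dwell(.2)
p=np.array(robot.read_position());robot.servo_line(p+[0,0,.06],speed=.08);robot.servo_line([*g,.30],speed=.2);robot.dwell(.3)
print(robot.read_t(),robot.read_force())
im,P=grab("wrist","w8");w=P[:330].reshape(-1,3)
def fit(t,pl=True):
    A=np.c_[t[:,:2],np.ones(len(t))];s=np.linalg.lstsq(A,(t[:,:2]**2).sum(1),rcond=None)[0]
    print(s[:2]/2,np.sqrt(s[2]+(s[:2]**2).sum()/4),len(t),t[:,2].mean(),np.linalg.svd(t-t.mean(0),full_matrices=False)[2][2])
r=np.hypot(w[:,0]-g[0],w[:,1]-g[1])
print("bowl rim");fit(w[(abs(w[:,2]-.072)<.006)&(r>.052)&(r<.075)])
t=w[(abs(w[:,2]-.073)<.005)&(r<.047)];print("flange",cv2.minEnclosingCircle((t[:,:2]*1000).astype(np.float32)),t[:,2].mean(),np.linalg.svd(t-t.mean(0),full_matrices=False)[2][2])
t=w[(abs(w[:,2]-.112)<.006)&(r<.06)];print("bar",np.median(t,0),len(t))
_,P=grab("top","t8")
for n,(u,v,rr) in dict(jar=(261,132,16),lion=(145,189,20),fig=(167,264,16),cup=(358,272,14)).items():
    w=P[v-rr:v+rr,u-rr:u+rr].reshape(-1,3);w=w[w[:,2]>.012];print(n,np.round((np.percentile(w,1,0)+np.percentile(w,99,0))/2,3),len(w))
w=P[130:230,200:310].reshape(-1,3);t=w[(w[:,2]>.033)&(w[:,2]<.047)];print("basin",cv2.minEnclosingCircle((t[:,:2]*1000).astype(np.float32)))
E
```

```text
contact 0.07799999999999999 5.995235298006983 37.2 [0.61730433 0.02949344 0.07860708]
40.175 [-0.19283581  0.50746698 -0.9684603 ]
bowl rim
[0.61672929 0.02968085] 0.06115241484473148 2413 0.07258019411768496 [ 7.00868027e-03 -2.23095184e-04 -9.99975414e-01]
flange ((617.8645629882812, 29.188064575195312), 43.8160400390625) 0.07420865942198038 [1.52399201e-03 1.65505073e-04 9.99998825e-01]
bar [0.6194462  0.02960961 0.11365241] 748
jar [ 0.675 -0.008  0.405] 762
lion [0.496 0.21  0.718] 1485
fig [0.361 0.157 0.758] 1019
cup [ 0.321 -0.322  0.035] 167
basin ((645.2490844726562, 11.323274612426758), 127.49581146240234)
```

View pics/w8.png

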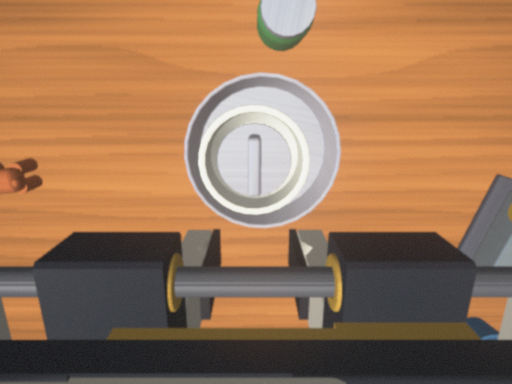

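The strainer stands in the bowl (253,160), level and 1 mm off its axis, and the bowl stands in the basin. The gripper is clear of everything, so I'm handing in.

```bash
python3 -c "
from h import *
robot.job_done();print(robot.read_t())"
```

```text
the job is handed in; nothing more can be done
the job is handed in; nothing more can be done
```

The job is done and handed in at about 40 s of the 72 s allowed. The bowl stands in the basin, and the strainer stands basket down in the bowl. Everything is let go, and the gripper is well above it all.

- **Bowl:** I pinched it by the rim. It sagged 3° in the grip, so I tilted the tool to correct that before setting it down. Contact read about 9 N. It stands level, about 9 mm off the basin's centre.
- **Strainer:** I turned the grip 67° anticlockwise, where the torque rose to 0.26 N m, which I took for the stop. I backed it off 5° and drew it straight out without snagging. It was set on the bowl floor at about 6 N.
- **Last wrist check:** The bowl's rim is level within 0.4° and the strainer's flange within 0.1°. Their axes are about 1 mm apart. The flange top is at 74 mm, which puts its underside about 61 mm above the bowl's underside (50 to 70 mm allowed).

**Not confirmed:** In the last top view the arm hid the jar, lion, figure and basin, so those four measurements were useless. The teacup was visible and had not moved. The last wrist picture shows the jar still standing, part of a clay bystander at the left edge, and the basin looking undisturbed. The figure and lion were upright in the scene picture after the draw.

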